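Change racks, keep the sample order

TASK

Move the four sample vials, one after another, from the first rack (grey cups on an aluminium rail) into the empty white rack, keeping their order as counted from each rack's marker post (the post with the black ball at one end): the vial nearest the post now must again be nearest the post there, and so on to the last. Set each one down gently, without dropping it, so that all four stand upright in their own compartments, and let go of them.

Things in the scene. Friction and masses are not known exactly. Their poses are not given: they have to be found in the camera images.
- rack_a: First rack, full, fixed: aluminium rail 60 (x) x 275 (y) x 10 mm high; at its +y end (y = 135 mm) a marker post with black ball, 75 mm high. Origin on the table at mid-row, z up. Four places at x = 0, y = +87 (first from the post), +29, -29, -87 mm, a grey cup on each. Left or right of centre; its x axis is within 20 degrees of world +x, so its post is at the left end seen from the robot.
- rack_b: Second rack, empty, fixed: white plastic, base 60 (x) x 275 (y) mm; at y = +135 mm the same marker post. Origin on the table at mid-row, z up. Four compartments at x = 0, y = +87 (first from the post), +29, -29, -87 mm, 46 (x) x 54 (y) mm inside, floor 14 and rim 38 mm above the table. On the other side from rack_a, turned: its x axis is within 20 degrees of world -x, its post at the right end.
- vial_tall: Loose, about 60 g, origin at the centre of its underside, z up along its axis. Round amber glass, flat bottom, body 28 mm in diameter; the body rises to 76 mm, above it a narrow white screw cap 20 mm in diameter, 105 mm high in all (the tallest). Grip the body, e.g. with the pads centred 62 mm above its foot.
- vial_short: Loose, about 60 g, origin at the centre of its underside, z up along its axis. Round amber glass, flat bottom, body 28 mm in diameter; the body rises to 52 mm, above it a white cap 30 mm in diameter, 72 mm high in all (the shortest). Grip it e.g. 56 mm above its foot.
- vial_teat: Loose, about 60 g, origin at the centre of its underside, z up along its axis. Round amber glass, flat bottom, body 28 mm in diameter; the body rises to 58 mm, then a shoulder and a white dropper teat 10 to 18 mm in diameter, 98 mm high in all. Grip the body, e.g. 50 mm above its foot.
- vial_wide: Loose, about 60 g, origin at the centre of its underside, z up along its axis. Round amber glass, flat bottom, body 28 mm in diameter; the body rises to 58 mm, above it a wide white cap 40 mm in diameter and 18 mm thick, 76 mm high in all. Grip the cap, e.g. 64 mm above its foot.
- cup_tall: Fixed grey plastic cup on rack_a in which the tall vial stands at the start; it stays there and so records the starting order (the four cups look alike). 52 x 52 mm outside, 44 x 44 mm inside, 28 mm high, floor 4 mm thick. Origin at the centre of its underside, 10 mm above the table; axes parallel to those of rack_a.
- cup_short: Fixed grey plastic cup on rack_a in which the short vial stands at the start; it stays there and so records the starting order (the four cups look alike). 52 x 52 mm outside, 44 x 44 mm inside, 28 mm high, floor 4 mm thick. Origin at the centre of its underside, 10 mm above the table; axes parallel to those of rack_a.
- cup_teat: Fixed grey plastic cup on rack_a in which the teat vial stands at the start; it stays there and so records the starting order (the four cups look alike). 52 x 52 mm outside, 44 x 44 mm inside, 28 mm high, floor 4 mm thick. Origin at the centre of its underside, 10 mm above the table; axes parallel to those of rack_a.
- cup_wide: Fixed grey plastic cup on rack_a in which the wide vial stands at the start; it stays there and so records the starting order (the four cups look alike). 52 x 52 mm outside, 44 x 44 mm inside, 28 mm high, floor 4 mm thick. Origin at the centre of its underside, 10 mm above the table; axes parallel to those of rack_a.
There are look-alikes about, which are no part of the job. Leave any green look-alike of the vial_wide alone.

How it is judged:
By the outcome, as a careful person would: the job done as asked, in the order asked, and still so for the second after the job is handed in, with the robot touching nothing.
It also fails if it takes over 118 s, if anything falls off the work surface, if the arm or the gripper's body presses on something with over 40 N, if the wrist force passes 120 N, or if a joint passes its speed limit or range.

ROBOT

A 7-joint arm with a two-finger parallel gripper is mounted at the origin on the work surface. World frame = base frame: x ahead of the robot, y to its left, z up, the work surface at z = 0. Lengths are in mm, angles in degrees, forces in N, time in s.
With the tool pointing down it reaches from about 375 to 925 mm from the base axis. Payload 3.1 kg.
Tool frame: the origin (TCP) lies at the very end of the fingers, on their centre line; the grasp point (between the pads) lies 19 mm behind it (r.hold_point_z is the distance from the TCP to the grasp point, in mm); z points along the fingers, y is the line along which they close (so a half turn about z gives the same grasp; the last joint's range is limited). The gripper opens to 85 mm and grips with 20 to 120 N. Pads are 22 mm wide; open, the fingers measure 114 mm over their backs; the gripper's body (76 mm by 85 mm) begins 54 mm behind the grasp point. The pads swing forward as they close: fully open they stand 13 mm farther back than shut.
Start: joints at [58.854, 21.939, 2.515, 91.553, -1.026, 66.532, -2.859], TCP at [280.286, -586.466, 231.269] pointing down, gripper open.
Joint ranges: [-149.38, 149.38], [-23.57, 123.04], [-84.95, 90], [0, 143.3], [-89.99, 269.99], [3.08, 112.72], [-163.45, 163.45]. Speed limits (degrees/s): [159.86, 159.86, 180, 180, 180, 180, 180].

INTERFACE

Orientations are given as [roll, pitch, yaw] about the fixed x, y, z axes, in that order (R = Rz(yaw) Ry(pitch) Rx(roll)).
In Python, from bench import r, snapshot, calibration gives the robot as it stands.
- The arm moves only by the shell command python3 -m handwheel 'ROWS'. ROWS is JSON, a list of rows, each a list of 5 numbers: the opening, from 0 (shut) to 1 (fully open), then the shift along the tool's x, y, z scaled (see below), then the turn about the tool's z scaled (see below). A call has 1 to 20 rows; each row is the pose to reach, as a shift and turn from the pose commanded when the call began, along the tool's axes at that moment, turning the shorter way round; what a row does not reach only later rows make up. The controller multiplies each number of a shift by 100 cm and each number of a turn by pi rad. A row lasts 1/10 s, in which the tool goes at most 50 mm and 8.59 degrees, less where a joint would pass 70% of its speed; a pose out of reach is approached as far as the arm can. A call with a number of a shift or a turn outside -1 to 1 is refused whole. A call with a gripper value outside its range is refused whole. The fingers move at their own pace and stop on an object; the grip force is fixed at half the most. Time passes only in rows, so rows that repeat a pose let the fingers close. It gives the time, the measured TCP pose, the force, the opening and the grip force at its end, in the units of the state.
- r.observe(): the state, without advancing time (a new reading comes with each control period).
- snapshot(name): name is "scene" or "top" or "wrist"; returns the picture (384x512x3 uint8, blue, green, red); there is no depth.
- calibration(name): a dict with "intrinsics" (3x3 intrinsics, pixels), "world_from_camera" (4x4, takes a point from camera to world coordinates). Camera axes: x right, y up, looking along -z (the intrinsics and any distortion apply to the point x, -y, -z); pixel columns grow to the right and rows downward; lengths in mm; the calibration is good to about 2 mm. A picture is of the moment at which its call begins: read the wrist's pose just before it. calibration takes no time and is no camera call; for the wrist camera it gives the pose at the moment of the call.
- r.sign_off(): hands the job in; it is judged then, once.
The state is a dict: "clock": time; "q": joint angles; "joint_velocities": joint speeds; "effort": joint torques, N m; "ee_pos": TCP position; "ee_rot": TCP orientation; "ft_force": force on the tool from outside, world axes, zero at the start; "moment": the same for the moment, N m; "grip_width": finger opening in mm; "gripper_force": force on a finger pad.
Only numpy, scipy, OpenCV 4.12 (cv2) and the standard library are available. Lean on these libraries where they do the work, as an engineer would, in place of code of your own. Each camera call takes 0.05 s, during which the arm holds its last target. There are 200 camera calls.

## Working session

There is one attempt and no reset: what is moved stays moved. The work goes in short steps, Python scripts to look and compute and a shell command to move; the robot and the scene stay as the last step left them, time stands still between calls to the robot, and variables do not carry over. Pictures are saved under pics/ and viewed, at most 14 in all, crops included, and the job is handed in when it is done.

```bash
mkdir -p pics; ls
python3 - <<'E'
from bench import r,snapshot,calibration
import cv2
o=r.observe();print(o['clock'],o['ee_pos'],o['ee_rot'],o['grip_width'],r.hold_point_z)
for n in ("scene","top"):
    cv2.imwrite(f'pics/{n}0.png',snapshot(n))
    c=calibration(n);print(n,c)
E
```

```text
pics
0.0 [ 279.83522415 -585.60823054  229.85005064] [-1.79847205e+02  9.08236101e-03  2.55462672e+01] 84.92227085704647 18.700000000000003
scene {'intrinsics': array([[448.68055792,   0.        , 250.86837404],
       [  0.        , 448.68055792, 204.60897001],
       [  0.        ,   0.        ,   1.        ]]), 'world_from_camera': array([[-7.04744945e-01, -5.79332543e-01,  4.09522120e-01,
         9.78610596e+02],
       [ 7.09354851e-01, -5.85369103e-01,  3.92630499e-01,
         3.82780949e+02],
       [ 1.22579710e-02,  5.67200862e-01,  8.23488266e-01,
         8.36481429e+02],
       [ 0.00000000e+00,  0.00000000e+00,  0.00000000e+00,
         1.00000000e+00]])}
top {'intrinsics': array([[436.72794463,   0.        , 260.15319077],
       [  0.        , 436.72794463, 193.13567327],
       [  0.        ,   0.        ,   1.        ]]), 'world_from_camera': array([[-1.35471237e-02,  9.91641353e-01, -1.28311739e-01,
         4.75863871e+02],
       [-9.99850271e-01, -1.20526620e-02,  1.24164574e-02,
        -8.37330918e+00],
       [ 1.07661746e-02,  1.28460734e-01,  9.91656155e-01,
         9.62680660e+02],
       [ 0.00000000e+00,  0.00000000e+00,  0.00000000e+00,
         1.00000000e+00]])}
```

View pics/scene0.png

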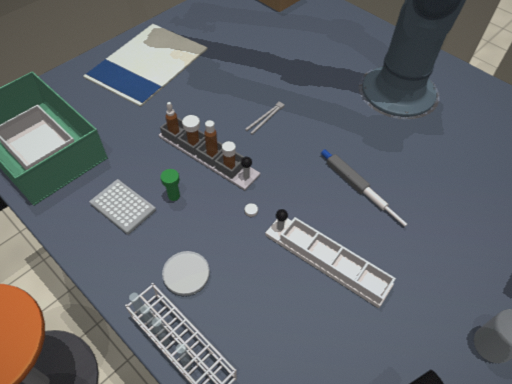

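View pics/top0.png

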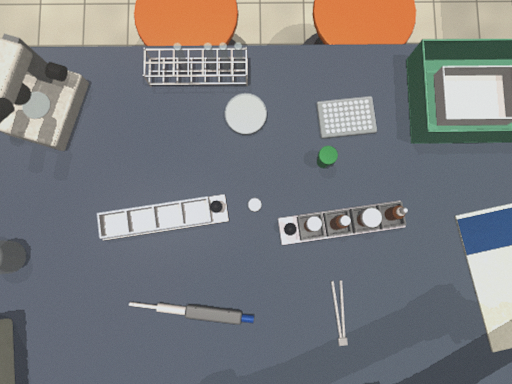

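The scene shows rack_a on the right (post at px 290,229 in top). Counting from its post the order looks like short (314,224), tall (343,222), wide (372,217), teat (398,212). rack_b is on the left with its post at (216,207). The green look-alike is at (328,156). I'll enlarge both racks.

Run:
```python
import cv2,numpy as np
t=cv2.imread('pics/top0.png')
a=cv2.resize(t[195:250,272:412],None,fx=5.4,fy=5.4,interpolation=cv2.INTER_CUBIC)
b=cv2.resize(t[190:245,92:232],None,fx=5.4,fy=5.4,interpolation=cv2.INTER_CUBIC)
cv2.imwrite('pics/c1.png',np.vstack([a,b]));print(a.shape)
```

```text
(297, 756, 3)
```

View pics/c1.png

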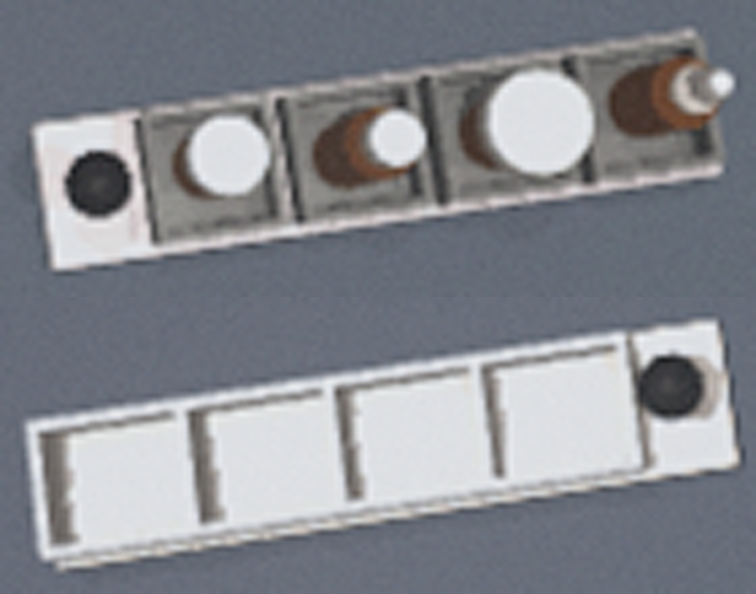

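```bash
cat > h.py <<'E'
import numpy as np
from bench import r,snapshot,calibration
def unproj(n,uv,z,c=None):
    c=c or calibration(n);K=c['intrinsics'];T=c['world_from_camera']
    d=np.linalg.inv(K)@[uv[0],uv[1],1];d=T[:3,:3]@[d[0],-d[1],-d[2]]
    p=T[:3,3];return p+d*(z-p[2])/d[2]
def proj(n,P,c=None):
    c=c or calibration(n);K=c['intrinsics'];T=c['world_from_camera']
    q=T[:3,:3].T@(np.asarray(P,float)-T[:3,3]);q=K@[q[0],-q[1],-q[2]];return q[:2]/q[2]
E
python3 - <<'E'
from h import *
from scipy.optimize import least_squares
A=lambda x,y:(272+(x+.5)/5.4-.5,195+(y+.5)/5.4-.5)
B=lambda x,y:(92+(x+.5)/5.4-.5,190+(y-297+.5)/5.4-.5)
for n,u,z in [('short',(229,155),86),('tall',(397,138),119),('wide',(541,122),90),('teat',(720,84),112)]:
    print(n,unproj('top',A(*u),z)[:2].round(1))
def fit(obs,th0):
    P=lambda p,l:[p[0]+np.cos(p[2])*l[0]-np.sin(p[2])*(l[1]+(p[3] if l[3] else 0)),p[1]+np.sin(p[2])*l[0]+np.cos(p[2])*(l[1]+(p[3] if l[3] else 0)),l[2]]
    f=lambda p:np.concatenate([proj('top',P(p,l),c)-u for u,l in obs])
    c=calibration('top')
    s=least_squares(f,[500,0,th0,0]);p=s.x
    print('pose',p[:2].round(1),np.degrees(p[2]).round(2),'off',p[3].round(1),s.fun.reshape(-1,2).round(1).tolist())
    for y in (87,29,-29,-87):print(y,np.round(P(p,(0,y,0,0))[:2],1))
fit([(A(98,183),(0,135,66,0)),(A(32,125),(30,137.5,10,1)),(A(55,270),(-30,137.5,10,1)),(A(693,28),(30,-137.5,10,1)),(A(722,172),(-30,-137.5,10,1))],0)
# rack_b: x axis toward world -x
fit([(B(672,385),(0,135,66,0)),(B(45,558),(30,-137.5,38,1)),(B(25,425),(-30,-137.5,38,1)),(B(740,465),(30,137.5,14,1)),(B(718,320),(-30,137.5,14,1))],3.14)
E
```

```text
short [ 526.9 -126.7]
tall [ 530.3 -182.8]
wide [ 537.4 -242.6]
teat [ 548.8 -302.5]
pose [ 535.5 -213.1] 7.57 off 16.3 [[0.0, 0.2], [-0.4, -0.2], [-0.5, 0.3], [0.6, -0.3], [0.3, 0.0]]
87 [ 524.1 -126.9]
29 [ 531.7 -184.4]
-29 [ 539.4 -241.9]
-87 [ 547.  -299.4]
pose [547.3 205.3] 188.05 off 17.7 [[0.0, 0.1], [-1.1, 1.9], [-0.4, -1.6], [0.7, -0.1], [0.8, -0.4]]
87 [559.5 119.1]
29 [551.4 176.6]
-29 [543.3 234. ]
-87 [535.1 291.4]
```

```bash
cat >> h.py <<'E'
def go(P,yaw=None):
    """print shift (in row units) and turn from the present pose to TCP P, yaw"""
    from scipy.spatial.transform import Rotation as Ro
    o=r.observe();R=Ro.from_euler('xyz',o['ee_rot'],degrees=True).as_matrix()
    d=R.T@(np.array(P)-o['ee_pos'])
    t=0 if yaw is None else -((yaw-o['ee_rot'][2]+180)%360-180)/180
    print('t',round(o['clock'],2),'pos',np.round(o['ee_pos'],1),'rot',np.round(o['ee_rot'],2),'w',round(o['grip_width'],1),'-> rows',np.round(d/1000,4),round(t,4))
E
python3 -c "
from h import *
go([526.9,-126.7,230],97.7)"
```

```text
t 0.1 pos [ 279.9 -585.7  230. ] rot [-1.7986e+02  1.0000e-02  2.5540e+01] w 85.3 -> rows [ 0.4208 -0.3076  0.0007] -0.4009
```

```bash
python3 -m handwheel '[[1,0.14,-0.103,0,-0.13],[1,0.28,-0.205,0,-0.27],[1,0.421,-0.308,0,-0.401],[1,0.421,-0.308,0,-0.401],[1,0.421,-0.308,0,-0.401],[1,0.421,-0.308,0,-0.401],[1,0.421,-0.308,0,-0.401],[1,0.421,-0.308,0,-0.401],[1,0.421,-0.308,0,-0.401],[1,0.421,-0.308,0,-0.401],[1,0.421,-0.308,0,-0.401],[1,0.421,-0.308,0,-0.401],[1,0.421,-0.308,0,-0.401],[1,0.421,-0.308,0,-0.401]]'; python3 -c "
from h import *
import cv2
go([526.9,-126.7,53],97.6)
w=snapshot('wrist');c=calibration('wrist');cv2.imwrite('pics/w1.png',w)
for n,P in dict(short=[526.9,-126.7,86],tall=[530.3,-182.8,119],wide=[537.4,-242.6,90],teat=[548.8,-302.5,112]).items():print(n,proj('w',P,c).round())
"
```

```text
clock: 1.5
ee_pos: [526.3, -129.2, 230.7]
ee_rot: [-179.9, 0.0, 97.5]
ft_force: [0.3, 0.2, -0.6]
grip_width: 85.4
gripper_force: 0.0
t 1.5 pos [ 526.3 -129.2  230.7] rot [-1.7991e+02  4.0000e-02  9.7550e+01] w 85.4 -> rows [0.0025 0.0012 0.1777] -0.0003
short [260. 172.]
tall [256. 235.]
wide [255. 270.]
teat [258. 326.]
```

View pics/w1.png

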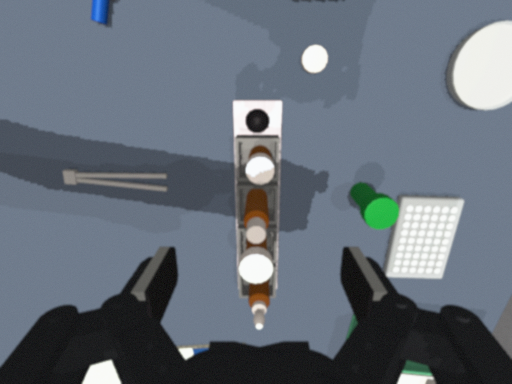

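The wrist view agrees with my predictions to a few pixels: short cap at (260,170), tall (256,233), wide (256,267), teat tip (259,324). The fingers straddle the row with nothing in their way. I'll descend on the short vial and grip it.

```bash
python3 -m handwheel '[[1,0.002,0.001,0.04,0],[1,0.002,0.001,0.08,0],[1,0.002,0.001,0.12,0],[1,0.002,0.001,0.15,0],[1,0.002,0.001,0.17,0],[1,0.002,0.001,0.179,0],[1,0.002,0.001,0.179,0],[0.6,0.002,0.001,0.179,0],[0,0.002,0.001,0.179,0],[0,0.002,0.001,0.179,0],[0,0.002,0.001,0.179,0],[0,0.002,0.001,0.179,0],[0,0.002,0.001,0.179,0],[0,0.002,0.001,0.179,0],[0,0.002,0.001,0.179,0],[0,0.002,0.001,0.179,0]]'
```

```text
clock: 3.15
ee_pos: [528.7, -125.2, 53.4]
ee_rot: [179.9, 0.1, 97.7]
ft_force: [-1.4, -0.1, 6.3]
grip_width: 28.2
gripper_force: 58.9
```

```bash
python3 -m handwheel '[[0,0,0,-0.01,0],[0,0,0,-0.03,0],[0,0,0,-0.06,0],[0,0,0,-0.1,0],[0,0,0,-0.135,0],[0,0,0,-0.16,0],[0,0,0,-0.17,0],[0,0,0,-0.17,0]]'; python3 -c "
from h import *
go([559.5,119.1,53.5],98)"
```

```text
clock: 3.95
ee_pos: [529.0, -125.0, 223.8]
ee_rot: [179.8, 0.1, 97.7]
ft_force: [0.2, 0.4, -0.8]
grip_width: 28.4
gripper_force: 59.1
t 3.95 pos [ 529.  -125.   223.8] rot [1.7982e+02 8.0000e-02 9.7730e+01] w 28.4 -> rows [0.238  0.0625 0.1702] -0.0015
```

```bash
python3 -m handwheel '[[0,0.01,0.003,0,0],[0,0.035,0.01,0,0],[0,0.07,0.02,0,0],[0,0.11,0.03,0,0],[0,0.15,0.04,0,0],[0,0.185,0.05,0,0],[0,0.213,0.057,0,0],[0,0.23,0.061,0,0],[0,0.238,0.0625,0,0],[0,0.238,0.0625,0.01,0],[0,0.238,0.0625,0.03,0],[0,0.238,0.0625,0.06,0],[0,0.238,0.0625,0.085,0],[0,0.238,0.0625,0.1,0],[0,0.238,0.0625,0.1,0],[0,0.238,0.0625,0.1,0]]'; python3 -c "
from h import *
import cv2
go([559.5,119.1,54],98)
s=snapshot('scene');cv2.imwrite('pics/s1.png',cv2.resize(s[150:320,220:420],None,fx=3.5,fy=3.5))
"
```

```text
clock: 5.55
ee_pos: [558.1, 118.6, 122.2]
ee_rot: [-180.0, 0.0, 97.7]
ft_force: [0.2, 0.1, -0.8]
grip_width: 28.5
gripper_force: 59.2
t 5.55 pos [558.1 118.6 122.2] rot [-1.7998e+02  1.0000e-02  9.7660e+01] w 28.5 -> rows [0.0003 0.0015 0.0682] -0.0019
```

View pics/s1.png

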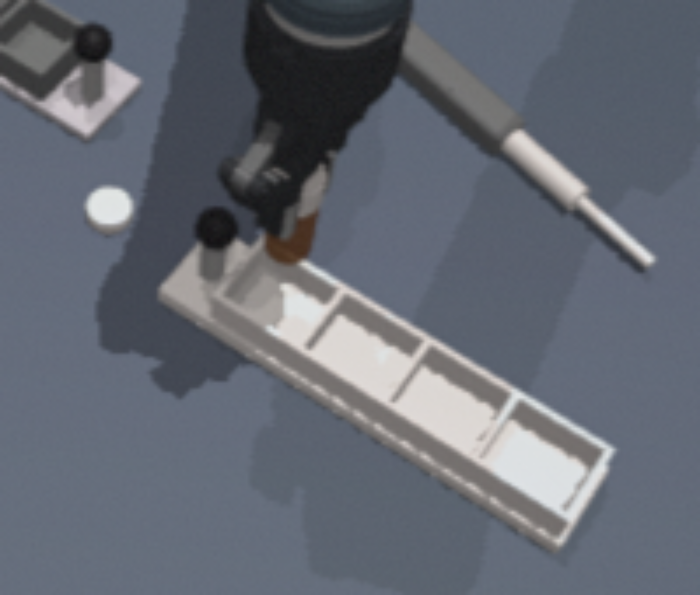

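```bash
python3 -c "
from h import *
c=lambda P:((proj('scene',P)-[220,150])*3.5).round()
print('foot',c([558.1,118.6,82.8]))
t=np.radians(188.05)
f=lambda x,y,z:c([547.3+np.cos(t)*x-np.sin(t)*y,205.3+np.sin(t)*x+np.cos(t)*y,z])
for y in (58,0,-58):print(y,f(-23,y,38),f(23,y,38))
print(f(-23,-114,38),f(23,-114,38),'ball',f(0,135,66))
"
```

```text
foot [283. 242.]
58 [294. 338.] [336. 284.]
0 [380. 392.] [421. 335.]
-58 [469. 448.] [509. 389.]
[559. 505.] [598. 443.] ball [211. 218.]
```

```bash
python3 -m handwheel '[[0,0.002,0,0.02,0],[0,0.002,0,0.04,0],[0,0.002,0,0.055,0],[0,0.002,0,0.062,0],[0,0.002,0,0.065,0],[0,0.002,0,0.067,0],[0,0.002,0,0.068,0],[0,0.002,0,0.068,0],[0,0.002,0,0.068,0]]'
```

```text
clock: 6.5
ee_pos: [558.2, 121.4, 54.8]
ee_rot: [179.9, -0.0, 97.7]
ft_force: [-0.2, -0.5, -0.8]
grip_width: 28.9
gripper_force: 59.2
```

```bash
python3 -m handwheel '[[0,0,0,0.0005,0],[0,0,0,0.001,0],[0,0,0,0.001,0]]'; python3 -m handwheel '[[0,0,0,0.0005,0],[0,0,0,0.001,0],[0,0,0,0.001,0]]'
```

```text
clock: 6.8
ee_pos: [557.9, 121.4, 53.6]
ee_rot: [180.0, 0.0, 97.7]
ft_force: [0.4, 0.7, 1.3]
grip_width: 28.6
gripper_force: 59.2
clock: 7.1
ee_pos: [558.0, 121.5, 53.5]
ee_rot: [180.0, 0.0, 97.7]
ft_force: [-3.6, -0.3, 7.6]
grip_width: 28.5
gripper_force: 59.8
```

Contact is made, so the vial is on the floor. I'll release and rise.

```bash
python3 -m handwheel '[[0.5,0,0,-0.0005,0],[0.7,0,0,-0.0005,0],[0.9,0,0,-0.0005,0],[0.9,0,0,-0.0005,0],[0.9,0,0,-0.0005,0],[1,0,0,-0.02,0],[1,0,0,-0.05,0],[1,0,0,-0.09,0],[1,0,0,-0.13,0],[1,0,0,-0.17,0],[1,0,0,-0.17,0]]'; python3 -c "
from h import *
go([530.3,-182.8,230],97.6)"
```

```text
clock: 8.2
ee_pos: [562.2, 123.1, 229.4]
ee_rot: [179.2, -0.0, 97.7]
ft_force: [0.4, -0.9, 0.8]
grip_width: 85.5
gripper_force: 0.0
t 8.2 pos [562.2 123.1 229.4] rot [ 1.7923e+02 -4.0000e-02  9.7730e+01] w 85.5 -> rows [-0.2988 -0.0727 -0.0018] 0.0007
```

```bash
python3 -m handwheel '[[1,-0.04,-0.009,0,0],[1,-0.088,-0.02,0,0],[1,-0.136,-0.031,0,0],[1,-0.184,-0.042,0,0],[1,-0.232,-0.053,0,0],[1,-0.275,-0.063,0,0],[1,-0.298,-0.068,0,0],[1,-0.298,-0.068,0,0],[1,-0.298,-0.068,0,0],[1,-0.298,-0.068,0,0]]'; python3 -c "
from h import *
import cv2
cv2.imwrite('pics/s2.png',snapshot('scene'))
c=calibration('wrist');cv2.imwrite('pics/w2.png',snapshot('wrist'))
for n,P in dict(tall=[530.3,-182.8,119],wide=[537.4,-242.6,90]).items():print(n,proj('w',P,c).round())
go([530.3,-182.8,57.5],97.6)"
```

```text
clock: 9.2
ee_pos: [530.6, -180.6, 221.9]
ee_rot: [-180.0, -0.1, 97.9]
ft_force: [0.2, 0.7, -0.1]
grip_width: 85.7
gripper_force: 0.0
tall [258. 190.]
wide [257. 234.]
t 9.3 pos [ 530.8 -180.6  222.2] rot [ 1.7999e+02 -5.0000e-02  9.7950e+01] w 85.7 -> rows [-0.0023 -0.0009  0.1647] 0.002
```

View pics/s2.png

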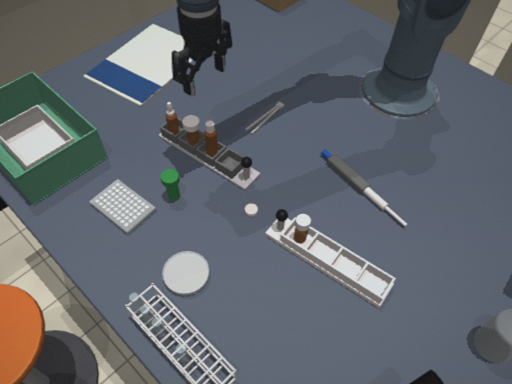

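The short vial stands upright in rack_b's first compartment (302,228) and its cup is empty. Next is the tall vial.

```bash
python3 -m handwheel '[[1,-0.002,-0.001,0.03,0],[1,-0.002,-0.001,0.07,0],[1,-0.002,-0.001,0.11,0],[1,-0.002,-0.001,0.14,0],[1,-0.002,-0.001,0.157,0],[1,-0.002,-0.001,0.164,0],[1,-0.002,-0.001,0.164,0],[0.6,-0.002,-0.001,0.164,0],[0,-0.002,-0.001,0.164,0],[0,-0.002,-0.001,0.164,0],[0,-0.002,-0.001,0.164,0],[0,-0.002,-0.001,0.164,0],[0,-0.002,-0.001,0.164,0],[0,-0.002,-0.001,0.164,0],[0,-0.002,-0.001,0.164,0]]'
```

```text
clock: 10.8
ee_pos: [530.8, -185.6, 59.4]
ee_rot: [179.9, 0.1, 97.7]
ft_force: [0.1, -0.2, 4.9]
grip_width: 26.7
gripper_force: 59.5
```

```bash
python3 -m handwheel '[[0,0,0,-0.01,0],[0,0,0,-0.03,0],[0,0,0,-0.06,0],[0,0,0,-0.1,0],[0,0,0,-0.135,0],[0,0,0,-0.155,0],[0,0,0,-0.165,0],[0,0,0,-0.165,0],[0,0,0,-0.165,0]]'; python3 -c "
from h import *
go([551.4,177.8,59.4],97.9)"
```

```text
clock: 11.7
ee_pos: [528.5, -185.1, 221.8]
ee_rot: [-179.9, -0.1, 97.7]
ft_force: [0.1, 0.2, -1.4]
grip_width: 26.1
gripper_force: 59.0
t 11.7 pos [ 528.5 -185.1  221.8] rot [-1.7986e+02 -7.0000e-02  9.7720e+01] w 26.1 -> rows [0.3563 0.0719 0.1627] -0.001
```

```bash
python3 -m handwheel '[[0,0.01,0.002,0,0],[0,0.035,0.007,0,0],[0,0.075,0.015,0,0],[0,0.12,0.024,0,0],[0,0.165,0.033,0,0],[0,0.21,0.042,0,0],[0,0.255,0.051,0,0],[0,0.295,0.059,0,0],[0,0.33,0.066,0,0],[0,0.348,0.07,0,0],[0,0.356,0.0715,0,0],[0,0.356,0.0715,0.01,0],[0,0.356,0.0715,0.03,0],[0,0.356,0.0715,0.06,0],[0,0.356,0.0715,0.085,0],[0,0.356,0.0715,0.1,0],[0,0.356,0.0715,0.1,0],[0,0.356,0.0715,0.1,0]]'; python3 -c "
from h import *
go([551.4,177.8,59.4],97.9)"
```

```text
clock: 13.5
ee_pos: [552.9, 176.3, 123.3]
ee_rot: [-180.0, 0.0, 97.7]
ft_force: [0.8, 0.4, -0.3]
grip_width: 26.2
gripper_force: 59.0
t 13.5 pos [552.9 176.3 123.3] rot [-1.7999e+02  1.0000e-02  9.7650e+01] w 26.2 -> rows [ 0.0017 -0.0013  0.0639] -0.0014
```

```bash
python3 -m handwheel '[[0,0.001,-0.001,0.02,0],[0,0.001,-0.001,0.04,0],[0,0.001,-0.001,0.053,0],[0,0.001,-0.001,0.058,0],[0,0.001,-0.001,0.061,0],[0,0.001,-0.001,0.062,0],[0,0.001,-0.001,0.062,0],[0,0.001,-0.001,0.062,0]]';  python3 -m handwheel '[[0,0,0,0.0005,0],[0,0,0,0.001,0],[0,0,0,0.001,0]]'
```

```text
clock: 14.3
ee_pos: [552.2, 178.2, 62.0]
ee_rot: [179.9, -0.0, 97.7]
ft_force: [-0.3, 0.9, -0.1]
grip_width: 26.0
gripper_force: 59.0
clock: 14.6
ee_pos: [551.5, 177.9, 60.3]
ee_rot: [-180.0, 0.0, 97.7]
ft_force: [0.3, 1.0, -0.2]
grip_width: 26.1
gripper_force: 59.0
```

```bash
python3 -m handwheel '[[0,0,0,0.0005,0],[0,0,0,0.001,0],[0,0,0,0.001,0]]'; python3 -m handwheel '[[0,0,0,0.0005,0],[0,0,0,0.001,0],[0,0,0,0.001,0]]'
```

```text
clock: 14.9
ee_pos: [551.6, 178.0, 59.4]
ee_rot: [-180.0, 0.0, 97.7]
ft_force: [-0.9, 0.3, 1.5]
grip_width: 26.3
gripper_force: 59.2
clock: 15.2
ee_pos: [551.6, 178.1, 59.4]
ee_rot: [-180.0, 0.0, 97.7]
ft_force: [-2.3, -0.6, 5.7]
grip_width: 26.4
gripper_force: 59.9
```

```bash
python3 -m handwheel '[[0.5,0,0,-0.0005,0],[0.7,0,0,-0.0005,0],[0.9,0,0,-0.0005,0],[0.9,0,0,-0.0005,0],[0.9,0,0,-0.0005,0],[1,0,0,-0.02,0],[1,0,0,-0.05,0],[1,0,0,-0.09,0],[1,0,0,-0.13,0],[1,0,0,-0.165,0],[1,0,0,-0.165,0]]'; python3 -m handwheel '[[1,-0.04,-0.007,0,0],[1,-0.088,-0.015,0,0],[1,-0.136,-0.023,0,0],[1,-0.184,-0.031,0,0],[1,-0.232,-0.039,0,0],[1,-0.28,-0.0475,0,0],[1,-0.328,-0.0555,0,0],[1,-0.375,-0.0635,0,0],[1,-0.405,-0.069,0,0],[1,-0.415,-0.0705,0,0],[1,-0.415,-0.0705,0,0],[1,-0.415,-0.0705,0,0],[1,-0.415,-0.0705,0,0]]'; python3 -c "
from h import *
import cv2
cv2.imwrite('pics/s3.png',snapshot('scene'))
go([537.4,-242.6,59.5],97.6)"
```

```text
clock: 16.3
ee_pos: [555.4, 180.1, 229.8]
ee_rot: [179.3, -0.1, 97.7]
ft_force: [0.2, 0.9, 1.2]
grip_width: 85.1
gripper_force: 0.0
clock: 17.6
ee_pos: [538.2, -239.2, 223.2]
ee_rot: [180.0, -0.1, 98.0]
ft_force: [0.7, 0.2, -0.0]
grip_width: 85.4
gripper_force: 0.0
t 17.65 pos [ 538.2 -239.5  223.3] rot [ 1.7998e+02 -6.0000e-02  9.8000e+01] w 85.0 -> rows [-0.0032 -0.0013  0.1638] 0.0022
```

View pics/s3.png

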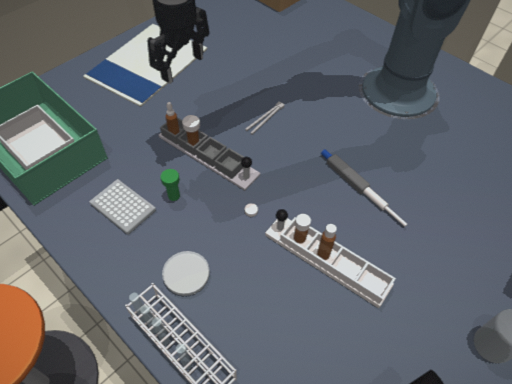

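The tall vial stands in compartment 2 (328,240), upright. Next is the wide vial.

```bash
python3 -m handwheel '[[1,-0.002,-0.001,0.03,0],[1,-0.002,-0.001,0.07,0],[1,-0.002,-0.001,0.11,0],[1,-0.002,-0.001,0.14,0],[1,-0.002,-0.001,0.157,0],[1,-0.002,-0.001,0.164,0],[1,-0.002,-0.001,0.164,0],[0.6,-0.002,-0.001,0.164,0],[0,-0.002,-0.001,0.164,0],[0,-0.002,-0.001,0.164,0],[0,-0.002,-0.001,0.164,0],[0,-0.002,-0.001,0.164,0],[0,-0.002,-0.001,0.164,0],[0,-0.002,-0.001,0.164,0],[0,-0.002,-0.001,0.164,0]]'
```

```text
clock: 19.15
ee_pos: [538.1, -245.5, 61.0]
ee_rot: [179.9, 0.1, 97.7]
ft_force: [-0.4, 0.6, 6.2]
grip_width: 38.4
gripper_force: 60.3
```

```bash
python3 -m handwheel '[[0,0,0,-0.01,0],[0,0,0,-0.03,0],[0,0,0,-0.06,0],[0,0,0,-0.1,0],[0,0,0,-0.135,0],[0,0,0,-0.155,0],[0,0,0,-0.165,0],[0,0,0,-0.165,0],[0,0,0,-0.165,0]]'; python3 -c "
from h import *
go([543.2,233,60.5],97.9)"
```

```text
clock: 20.05
ee_pos: [535.6, -244.5, 222.8]
ee_rot: [-179.9, -0.1, 97.7]
ft_force: [-0.4, -0.4, -0.5]
grip_width: 38.5
gripper_force: 60.2
t 20.05 pos [ 535.6 -244.5  222.8] rot [-1.7987e+02 -8.0000e-02  9.7720e+01] w 38.5 -> rows [0.472  0.072  0.1628] -0.001
```

```bash
python3 -m handwheel '[[0,0.01,0.0015,0,0],[0,0.035,0.005,0,0],[0,0.075,0.0115,0,0],[0,0.12,0.018,0,0],[0,0.165,0.025,0,0],[0,0.21,0.032,0,0],[0,0.255,0.039,0,0],[0,0.3,0.046,0,0],[0,0.345,0.053,0,0],[0,0.39,0.0595,0,0],[0,0.43,0.0655,0,0],[0,0.458,0.07,0,0],[0,0.472,0.072,0,0],[0,0.472,0.072,0.01,0],[0,0.472,0.072,0.03,0],[0,0.472,0.072,0.06,0],[0,0.472,0.072,0.085,0],[0,0.472,0.072,0.1,0],[0,0.472,0.072,0.1,0],[0,0.472,0.072,0.1,0]]'; python3 -c "
from h import *
go([543.2,233,60.5],97.9)"
```

```text
clock: 22.05
ee_pos: [545.0, 231.5, 124.3]
ee_rot: [-180.0, 0.0, 97.6]
ft_force: [0.4, 0.0, -0.6]
grip_width: 38.2
gripper_force: 60.2
t 22.05 pos [545.  231.5 124.3] rot [-1.7999e+02  3.0000e-02  9.7640e+01] w 38.2 -> rows [ 0.0018 -0.0016  0.0638] -0.0014
```

```bash
python3 -m handwheel '[[0,0.001,-0.001,0.02,0],[0,0.001,-0.001,0.04,0],[0,0.001,-0.001,0.053,0],[0,0.001,-0.001,0.058,0],[0,0.001,-0.001,0.061,0],[0,0.001,-0.001,0.063,0],[0,0.001,-0.001,0.063,0],[0,0.001,-0.001,0.063,0]]';  python3 -m handwheel '[[0,0,0,0.0005,0],[0,0,0,0.001,0],[0,0,0,0.001,0]]'
```

```text
clock: 22.85
ee_pos: [544.0, 233.7, 62.0]
ee_rot: [179.9, -0.0, 97.7]
ft_force: [-0.6, -0.9, -0.8]
grip_width: 38.5
gripper_force: 60.2
clock: 23.15
ee_pos: [543.9, 233.7, 61.0]
ee_rot: [180.0, -0.0, 97.7]
ft_force: [-1.0, 0.1, 2.6]
grip_width: 38.2
gripper_force: 60.7
```

```bash
python3 -m handwheel '[[0,0,0,0.0005,0],[0.5,0,0,0,0],[0.7,0,0,0,0],[0.9,0,0,0,0],[0.9,0,0,0,0],[0.9,0,0,0,0],[1,0,0,-0.02,0],[1,0,0,-0.05,0],[1,0,0,-0.09,0],[1,0,0,-0.13,0],[1,0,0,-0.165,0],[1,0,0,-0.165,0]]'; python3 -m handwheel '[[1,-0.04,-0.005,0,0],[1,-0.088,-0.011,0,0],[1,-0.136,-0.017,0,0],[1,-0.184,-0.023,0,0],[1,-0.232,-0.029,0,0],[1,-0.28,-0.035,0,0],[1,-0.328,-0.041,0,0],[1,-0.376,-0.047,0,0],[1,-0.424,-0.053,0,0],[1,-0.472,-0.059,0,0],[1,-0.51,-0.064,0,0],[1,-0.532,-0.067,0,0],[1,-0.532,-0.067,0,0],[1,-0.532,-0.067,0,0],[1,-0.532,-0.067,0,0],[1,-0.532,-0.067,0,0],[1,-0.532,-0.067,0,0]]'; python3 -c "
from h import *
import cv2
s=snapshot('scene');cv2.imwrite('pics/s4.png',s)
go([548.8,-302.5,46],97.6)"
```

```text
clock: 24.35
ee_pos: [547.1, 235.9, 231.9]
ee_rot: [179.3, -0.2, 97.7]
ft_force: [0.9, 0.9, 0.6]
grip_width: 85.4
gripper_force: 0.0
clock: 26.05
ee_pos: [549.2, -300.9, 225.4]
ee_rot: [180.0, -0.0, 97.9]
ft_force: [-0.5, -1.1, -0.1]
grip_width: 85.5
gripper_force: 0.0
t 26.1 pos [ 549.  -301.3  225.5] rot [ 1.7999e+02 -1.0000e-02  9.7850e+01] w 85.2 -> rows [-0.0011 -0.0004  0.1795] 0.0014
```

View pics/s4.png

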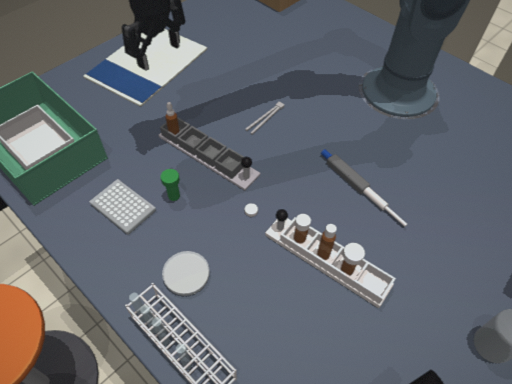

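The wide vial stands in compartment 3 (351,260). Last is the teat vial.

```bash
python3 -m handwheel '[[1,-0.001,0,0.03,0],[1,-0.001,0,0.07,0],[1,-0.001,0,0.11,0],[1,-0.001,0,0.145,0],[1,-0.001,0,0.165,0],[1,-0.001,0,0.175,0],[1,-0.001,0,0.18,0],[1,-0.001,0,0.18,0],[0.6,-0.001,0,0.18,0],[0,-0.001,0,0.18,0],[0,-0.001,0,0.18,0],[0,-0.001,0,0.18,0],[0,-0.001,0,0.18,0],[0,-0.001,0,0.18,0],[0,-0.001,0,0.18,0],[0,-0.001,0,0.18,0]]'
```

```text
clock: 27.7
ee_pos: [549.7, -304.1, 46.3]
ee_rot: [179.9, 0.1, 97.7]
ft_force: [0.9, 0.3, 5.2]
grip_width: 26.7
gripper_force: 59.4
```

```bash
python3 -m handwheel '[[0,0,0,-0.01,0],[0,0,0,-0.03,0],[0,0,0,-0.06,0],[0,0,0,-0.1,0],[0,0,0,-0.14,0],[0,0,0,-0.165,0],[0,0,0,-0.178,0],[0,0,0,-0.178,0],[0,0,0,-0.178,0]]'; python3 -c "
from h import *
go([535.2,291,46.3],97.9)"
```

```text
clock: 28.6
ee_pos: [547.6, -303.4, 221.5]
ee_rot: [-179.9, -0.1, 97.7]
ft_force: [-0.4, 0.2, -0.4]
grip_width: 26.4
gripper_force: 59.0
t 28.6 pos [ 547.6 -303.4  221.5] rot [-1.7985e+02 -1.0000e-01  9.7720e+01] w 26.4 -> rows [0.5904 0.0681 0.176 ] -0.001
```

```bash
python3 -m handwheel '[[0,0.01,0.001,0,0],[0,0.035,0.004,0,0],[0,0.075,0.0085,0,0],[0,0.12,0.014,0,0],[0,0.165,0.019,0,0],[0,0.21,0.024,0,0],[0,0.255,0.0295,0,0],[0,0.3,0.0345,0,0],[0,0.345,0.04,0,0],[0,0.39,0.045,0,0],[0,0.435,0.05,0,0],[0,0.48,0.0555,0,0],[0,0.525,0.0605,0,0],[0,0.56,0.0645,0,0],[0,0.582,0.067,0,0],[0,0.59,0.068,0,0],[0,0.59,0.068,0,0],[0,0.59,0.068,0,0],[0,0.59,0.068,0,0]]'; python3 -c "
from h import *
go([535.2,291,46.3],97.9)"
```

```text
clock: 30.5
ee_pos: [537.5, 287.3, 222.7]
ee_rot: [-180.0, 0.1, 97.5]
ft_force: [-0.6, -1.2, -0.5]
grip_width: 26.1
gripper_force: 59.0
t 30.5 pos [537.5 287.3 222.7] rot [-1.7996e+02  1.1000e-01  9.7530e+01] w 26.1 -> rows [ 0.0043 -0.0017  0.1764] -0.0021
```

```bash
python3 -m handwheel '[[0,0.002,-0.001,0.02,0],[0,0.002,-0.001,0.055,0],[0,0.002,-0.001,0.095,0],[0,0.002,-0.001,0.13,0],[0,0.002,-0.001,0.15,0],[0,0.002,-0.001,0.162,0],[0,0.002,-0.001,0.169,0],[0,0.002,-0.001,0.172,0],[0,0.002,-0.001,0.172,0],[0,0.002,-0.001,0.172,0],[0,0.002,-0.001,0.172,0]]'
```

```text
clock: 31.6
ee_pos: [536.4, 292.5, 52.5]
ee_rot: [179.9, -0.0, 97.7]
ft_force: [-0.7, 0.9, 0.3]
grip_width: 26.2
gripper_force: 59.0
```

```bash
python3 -m handwheel '[[0,-0.001,-0.001,0.002,0],[0,-0.001,-0.001,0.004,0],[0,-0.001,-0.001,0.0045,0],[0,-0.001,-0.001,0.0045,0],[0,-0.001,-0.001,0.0045,0]]'; python3 -m handwheel '[[0,0,0,0.0005,0],[0,0,0,0.001,0],[0,0,0,0.001,0]]'
```

```text
clock: 32.1
ee_pos: [534.7, 290.8, 46.7]
ee_rot: [-180.0, -0.0, 97.7]
ft_force: [-1.1, -0.6, -0.9]
grip_width: 26.1
gripper_force: 59.0
clock: 32.4
ee_pos: [534.8, 290.9, 46.3]
ee_rot: [180.0, 0.0, 97.7]
ft_force: [-1.8, -1.2, 3.1]
grip_width: 25.9
gripper_force: 59.4
```

```bash
python3 -m handwheel '[[0,0,0,0.0005,0],[0.5,0,0,0,0],[0.7,0,0,0,0],[0.9,0,0,0,0],[0.9,0,0,0,0],[0.9,0,0,0,0],[1,0,0,-0.02,0],[1,0,0,-0.05,0],[1,0,0,-0.09,0],[1,0,0,-0.13,0],[1,0,0,-0.165,0],[1,-0.05,-0.05,-0.165,0],[1,-0.08,-0.08,-0.165,0],[1,-0.11,-0.11,-0.165,0],[1,-0.11,-0.11,-0.165,0],[1,-0.11,-0.11,-0.165,0],[1,-0.11,-0.11,-0.165,0]]'; python3 -c "
from h import *
import cv2
s=snapshot('scene');cv2.imwrite('pics/s5.png',cv2.resize(s[120:310,150:410],None,fx=3,fy=3,interpolation=cv2.INTER_CUBIC))
go([0,0,0])"
```

```text
clock: 34.1
ee_pos: [441.6, 168.2, 211.6]
ee_rot: [179.9, -0.1, 97.8]
ft_force: [0.1, -0.3, 0.2]
grip_width: 85.4
gripper_force: 0.0
t 34.15 pos [441.8 168.8 211.7] rot [ 1.7987e+02 -1.0000e-01  9.7820e+01] w 85.3 -> rows [-0.1075 -0.4611  0.2104] 0
```

View pics/s5.png

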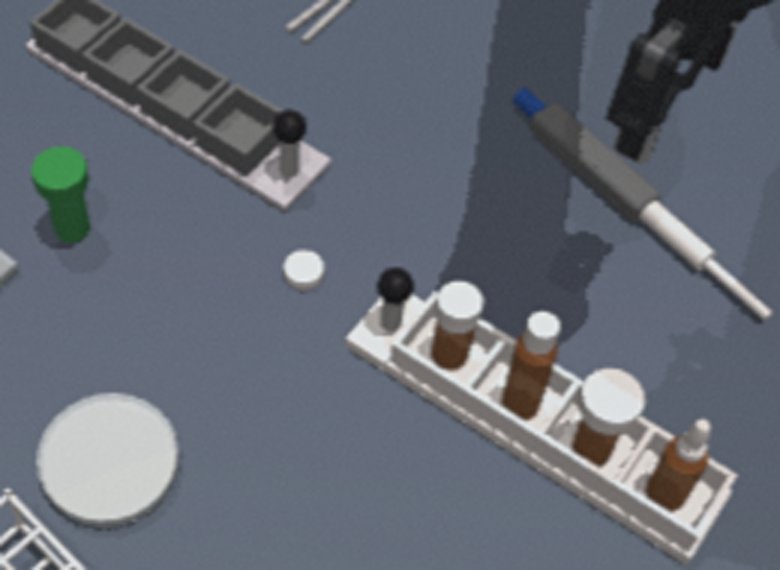

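All four stand upright in rack_b in the order short, tall, wide, teat counted from the post (crop columns 455, 530, 605, 680). The cups are empty, the green look-alike has not moved, and the gripper is clear.

```bash
python3 -c "
from bench import r
print(r.sign_off())"
```

```text
the job is handed in; nothing more can be done
None
```

All four vials stand upright and released in the white rack, in the original order from the marker post (short, tall, wide, teat), and the job was handed in at about 34 s on the clock; the sign-off returned no verdict.

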